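# Tuck the spirit level into its bay behind the pop-up socket

### The arm

A 6-joint arm with a two-finger parallel gripper is mounted at the origin on the work surface. World frame = base frame: x ahead of the robot, y to its left, z up, the work surface at z = 0. Lengths are in m, angles in degrees, forces in N, time in s.
With the tool pointing down it reaches from about 0.25 to 0.725 m from the base axis. Payload 9.7 kg.
Tool frame: the origin (TCP) lies midway between the tips of the shut fingers; the grasp point (between the pads) lies 19 mm behind it; z points along the fingers, y is the line along which they close (so a half turn about z gives the same grasp; the last joint's range is limited). The gripper opens to 85 mm and grips with 20 to 120 N. Pads are 22 mm wide; open, the fingers measure 114 mm over their backs; the gripper's body (76 mm by 85 mm) begins 54 mm behind the grasp point. The pads swing forward as they close: fully open they stand 13 mm farther back than shut.
Start: joints at [76.089, 4.979, 10.078, 95.1, 0, 90], TCP at [0.132, 0.534, 0.231] pointing down, gripper open.
Joint ranges: [-179.16, 179.16], [-48.56, 103.87], [-65.8, 70.77], [-126.05, 130.52], [-82.76, 87.17], [-180, 180]. Speed limits (degrees/s): [127.2, 127.2, 147.25, 180, 180, 180].

### API

Orientations are given as [roll, pitch, yaw] about the fixed x, y, z axes, in that order (R = Rz(yaw) Ry(pitch) Rx(roll)).
In Python, from workcell import * gives the robot as it stands.
- The arm moves only by the tool servo_tool, never from a script. Its argument "moves" is a list of rows, each a list of 4 numbers: the shift along the world's x, y, z in cm, then the turn about the world's z in rad. A call has 1 to 20 rows; each row is the pose to reach, as a shift and turn from the pose commanded when the call began; what a row does not reach only later rows make up. A row lasts 1/12 s, in which the tool goes at most 41.7 mm and 7.16 degrees, less where a joint would pass 70% of its speed; a pose out of reach is approached as far as the arm can. A call with a gripper value outside its range is refused whole. "claw" is the closure, from 0 (fully open) to 1 (shut), set as the call begins (left out, the last holds). The fingers move at their own pace and stop on an object; "force" is the grip in N (left out, the last holds). Time passes only in rows, so rows that repeat a pose let the fingers close. It gives the time, the measured TCP pose, the force, the opening and the grip force at its end, in the units of the state.
- get_obs(): the state, without advancing time (a new reading comes with each control period).
- camera(name): name is "scene" or "top" or "wrist"; returns the picture (384x512x3 uint8, red, green, blue); there is no depth.
- get_calibration(name): a dict with "fx", "fy", "cx", "cy" (pixels), "rvec" (rotation vector, rad) and "tvec" (3), from world to camera coordinates, as OpenCV has them; the wrist camera has in their place "tool_from_camera" (4x4, takes a point from camera to tool coordinates, whose origin is the TCP and whose axes are the flange's). Camera axes: x right, y down, z forward; pixel columns grow to the right and rows downward; lengths in m; the calibration is good to about 2 mm. A picture is of the moment at which its call begins: read the wrist's pose just before it. get_calibration takes no time and is no camera call.
- job_done(): hands the job in; it is judged then, once.
The state is a dict: "time": time; "q": joint angles; "qd": joint speeds; "joint_efforts": joint torques, N m; "ee_pos": TCP position; "tcp_rot": TCP orientation; "wrist_force": force on the tool from outside, world axes, zero at the start; "torque": the same for the moment, N m; "opening": finger opening in m; "grasp_force": force on a finger pad.
Only numpy, scipy, OpenCV 4.12 (cv2) and the standard library are available. Lean on these libraries where they do the work, as an engineer would, in place of code of your own. Each camera call takes 0.05 s, during which the arm holds its last target. There are 200 camera calls.

### The job

With the fingertips only, push the red spirit level across the table into the low pine bay: angle it so that one end goes in behind the raised pop-up socket, then push the other end round, until the level lies inside the bay snug along the whole of its back board. Do not grip, lift or tip the level, and leave the other things on the table where they are.

Things in the scene. Friction and masses are not known exactly. Their poses are not given: they have to be found in the camera images.
- level: red spirit level, black end caps, green vials, lying flat and loose: 260 long (its x axis), 40 wide (y), 26 tall, about 0.3 kg; origin at the centre of its underside. Slides under a push of about 1 to 4 N. Either way round will do. It starts in front of the bay, roughly along it, clear of the socket and off to the bay's -y side.
- level_end_a (a point): centre of the level's end face at its own +x end (130 from its middle, 13 above its underside)
- level_end_b (a point): centre of the level's other end face, at its own -x end (-130)
- bay: low pine bay fixed to the table, no floor or roof, open towards the robot: a back board and two end boards, 45 tall, 18 thick. Origin on the table at the middle of the back board's inner face (plane x = 0); x points into the board, away from the robot, y along it. Inner faces of the end boards at y = +155 and -155; they reach from x = 0 forward to x = -75.
- socket: raised pop-up power socket, fixed: upright black cylinder, aluminium cap, diameter 46, 55 tall; origin at the centre of its foot. It stands before the bay's mouth near the +y end (about bay x = -108, y = +105). Between it and the -y end board is less room than the level is long: the level goes in at an angle, leading end behind the socket, towards the +y end board.
- mug: white mug, diameter 80, 90 tall, loose bystander; origin at the centre of its underside
- flask: black vacuum flask with steel cap, diameter 68, 200 tall, loose bystander beyond the bay; origin at the centre of its underside
- jar: white jar with blue lid, diameter 60, 90 tall, loose bystander right (-y) of the bay; origin at the centre of its underside
- tape: yellow tape measure, 65 x 38 x 60 tall, loose bystander; origin at the centre of its underside
- phone: black phone lying flat, 150 x 72 x 9, loose bystander; origin at the centre of its underside
- firstaid: red first-aid case with a white cross, 90 x 150 x 60 tall, loose bystander; origin at the centre of its underside

How it is judged:
By the outcome, as a careful person would: the job done as asked, in the order asked, and still so for the second after the job is handed in, with the robot touching nothing.
It also fails if it takes over 72 s, if anything falls off the work surface, if the arm or the gripper's body presses on something with over 40 N, if the wrist force passes 120 N, or if a joint passes its speed limit or range.

## Working session

There is one attempt and no reset: what is moved stays moved. The work goes in short steps, Python scripts to look and compute and a tool call to move; the robot and the scene stay as the last step left them, time stands still between calls to the robot, and variables do not carry over. Pictures are saved under pics/ and viewed, at most 10 in all, crops included, and the job is handed in when it is done.

Besides the shell and the picture viewer there is one more tool, called after ">>>" as name(argument=value, ...), one argument or row to a line, values as JSON. servo_tool: Moves the arm, as the interface text tells. Its arguments: {"type":"object","properties":{"moves":{"type":"array","items":{"type":"array","items":{"type":"number"}}},"claw":{"type":"number"},"force":{"type":"number"}},"required":["moves"]}

```bash
mkdir -p pics
python3 - <<'E'
from workcell import *
import cv2,numpy as np
for n in("scene","top"):
    im=camera(n); cv2.imwrite(f"pics/{n}0.png",im[:,:,::-1]); c=get_calibration(n); print(n,c)
o=get_obs();print(o['time'],o['ee_pos'],o['tcp_rot'],o['opening'])
a=cv2.imread("pics/scene0.png");b=cv2.imread("pics/top0.png")
cv2.imwrite("pics/top0x.png",cv2.resize(b,(800,600)))
E
```

```text
scene {'fx': 414.20426069887867, 'fy': 414.20426069887867, 'cx': 252.8027807456049, 'cy': 186.0087728530446, 'rvec': array([ 0.94743458,  2.71388187, -0.7438165 ]), 'tvec': array([ 0.47406365, -0.33413054,  1.3421332 ])}
top {'fx': 406.43705591808356, 'fy': 406.43705591808356, 'cx': 253.7722189810793, 'cy': 194.20829140415225, 'rvec': array([ 2.18387487, -2.16336687,  0.06281035]), 'tvec': array([0.0098998 , 0.59659689, 1.34294306])}
0.1 [0.13218054 0.53366279 0.23064164] [-1.79930258e+02  4.08931282e-05  1.66086628e+02] 0.08553868089490772
```

View pics/top0x.png

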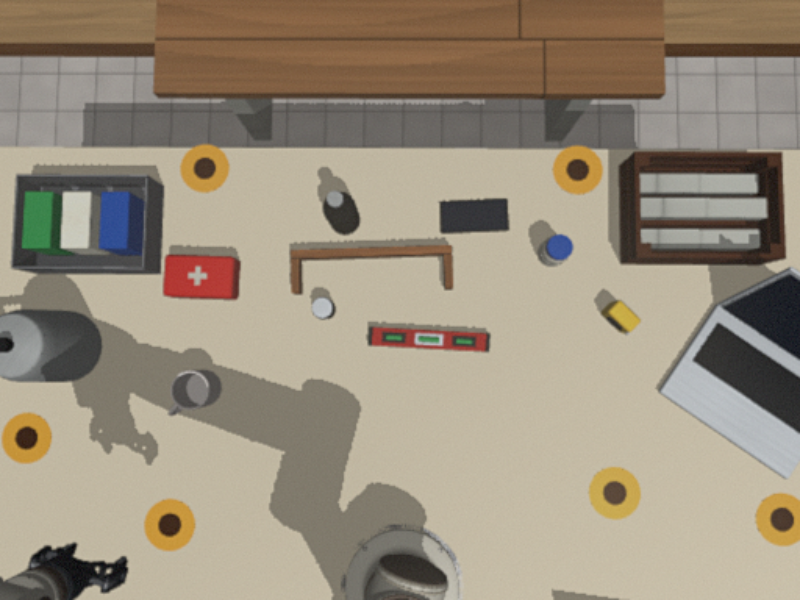

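View pics/scene0.png

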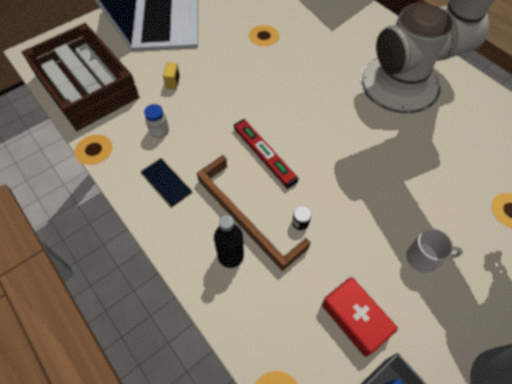

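The top view (800-px scale) shows the level at about (429,339), the bay's back board along (292..452, 252), the socket at (322,308), the jar at (558,247), the tape at (621,316) and the mug at (195,388). Next I'll measure these.

```bash
cat > h.py <<'E'
import cv2,numpy as np
from workcell import *
def ray(n,uv,z):
    c=get_calibration(n);K=np.array([[c['fx'],0,c['cx']],[0,c['fy'],c['cy']],[0,0,1]])
    R,_=cv2.Rodrigues(np.array(c['rvec']));C=-R.T@np.array(c['tvec'])
    uv=np.atleast_2d(uv).astype(float);d=(np.c_[uv,np.ones(len(uv))]@np.linalg.inv(K).T)@R
    return (C+d*((z-C[2])/d[:,2])[:,None])[:,:2]
def big(m): return max(cv2.findContours(m.astype(np.uint8),cv2.RETR_EXTERNAL,cv2.CHAIN_APPROX_NONE)[0],key=cv2.contourArea)[:,0]
def rect(P):
    (c,s,a)=cv2.minAreaRect((P*1000).astype(np.float32))
    if s[0]<s[1]: s=s[::-1];a+=90
    return np.array(c),s,(a+90)%180-90   # centre mm, size, angle of long axis from +x
def level(n="top",roi=None):
    im=camera(n);cv2.imwrite("pics/last_%s.png"%n,im[:,:,::-1]);hsv=cv2.cvtColor(im,cv2.COLOR_RGB2HSV)
    m=((hsv[...,0]<6)|(hsv[...,0]>172))&(hsv[...,1]>150)&(hsv[...,2]>60)
    if roi: k=np.zeros_like(m);k[roi[2]:roi[3],roi[0]:roi[1]]=1;m&=k
    m=cv2.morphologyEx(m.astype(np.uint8),cv2.MORPH_CLOSE,np.ones((9,9)))
    return rect(ray(n,big(m),.026))
E
python3 - <<'E'
from h import *
for n,r in(("top",(180,340,140,260)),("scene",(200,320,90,200))): print(n,level(n,r))
for n in("top","scene"):
    c=get_calibration(n);R,_=cv2.Rodrigues(c['rvec']);print("cam",-R.T@c['tvec'])
im=cv2.imread("pics/last_top.png");h=cv2.cvtColor(im,cv2.COLOR_BGR2HSV)
for (u,v) in((235,161),(190,175),(286,172),(235,175),(206,196),(234,215),(275,216)):print(u,v,h[v,u])
m=(h[...,1]>110)&(h[...,0]<20)&(h[...,0]>5)
k=np.zeros_like(m);k[150:196,180:296]=1;m&=k
c=big(m);cv2.imwrite("pics/baymask.png",m*255)
P=ray("top",c,.045)*1000
print("bay extremes",P.min(0),P.max(0),rect(P/1000))
for u in range(196,284,8):
    v=np.where(m[:,u])[0];print(u,v.min(),v.max(),ray("top",[[u,v.min()-.5],[u,v.max()+.5]],.045).round(4).tolist())
for v in range(168,190,4):
    us=np.where(m[v])[0];print(v,us,)
    a=us[us<240];b=us[us>240]
    print(ray("top",[[x,v] for x in(a.min()-.5,a.max()+.5,b.min()-.5,b.max()+.5)],.045).round(4).tolist())
# black/gray socket cap
print(ray("top",[[322*.64-.18,307.5*.64-.18]],.055), ray("scene",[[302,212]],.055))
print("jar",ray("top",[[559*.64,246*.64]],.09),"tape",ray("top",[[621*.64,314*.64]],.05),"mug",ray("top",[[200*.64,388*.64]],.09),"flask",ray("top",[[334*.64,199*.64]],.2))
E
```

```text
top (array([524.73974609,  12.01315689]), (110.9603500366211, 35.13105392456055), 87.94015502929688)
scene (array([525.94537354, -52.35098267]), (244.91110229492188, 41.927303314208984), 87.43936920166016)
cam [ 0.49259145 -0.01015538  1.38447551]
cam [0.97374194 0.46671466 0.98575105]
235 161 [ 13 125 129]
190 175 [ 12 127 124]
286 172 [ 12 122 121]
235 175 [ 21  40 193]
206 196 [105   8 190]
234 215 [ 21  40 154]
275 216 [ 64 113 122]
bay extremes [ 616.90749972 -101.03500058] [719.8183625  242.40390317] (array([668.80126953,  70.42131805]), (341.0423889160156, 91.31222534179688), -87.74317455291748)
196 160 164 [[0.7092, 0.2091], [0.6924, 0.2087]]
204 160 164 [[0.7094, 0.1823], [0.6926, 0.182]]
212 160 164 [[0.7096, 0.1556], [0.6928, 0.1553]]
220 160 163 [[0.7098, 0.1288], [0.6964, 0.1286]]
228 159 163 [[0.7134, 0.1022], [0.6966, 0.102]]
236 159 163 [[0.7136, 0.0755], [0.6968, 0.0753]]
244 159 163 [[0.7137, 0.0489], [0.6969, 0.0487]]
252 158 162 [[0.7173, 0.0223], [0.7005, 0.0221]]
260 158 162 [[0.7175, -0.0044], [0.7007, -0.0045]]
268 158 162 [[0.7177, -0.031], [0.7009, -0.0311]]
[... 158 characters left out ...]
0.0992]]
172 [187 188 189 190 191 285 286 287 288]
[[0.667, 0.2399], [0.6671, 0.2232], [0.6695, -0.086], [0.6696, -0.0993]]
176 [187 188 189 190 285 286 287 288]
[[0.6536, 0.2396], [0.6537, 0.2262], [0.6562, -0.0861], [0.6563, -0.0993]]
180 [187 188 189 190 191 285 286 287 288 289]
[[0.6402, 0.2393], [0.6403, 0.2226], [0.6428, -0.0861], [0.643, -0.1027]]
184 [187 188 189 190 286 287]
[[0.6268, 0.239], [0.627, 0.2256], [0.6296, -0.0895], [0.6296, -0.0961]]
188 [][ WARN:0@1.920] global loadsave.cpp:1063 imwrite_ Unsupported depth image for selected encoder is fallbacked to CV_8U.
Traceback (most recent call last):
ValueError: zero-size array to reduction operation minimum which has no identity
```

>>> servo_tool(
  moves=[
    [34.9,-54.9,0,0.2],
    [34.9,-54.9,0,0.2],
    [34.9,-54.9,0,0.2],
    [34.9,-54.9,0,0.2],
    [34.9,-54.9,0,0.2],
    [34.9,-54.9,0,0.2],
    [34.9,-54.9,0,0.2],
    [34.9,-54.9,0,0.2],
    [34.9,-54.9,0,0.2],
    [34.9,-54.9,0,0.2],
    [34.9,-54.9,0,0.2],
    [34.9,-54.9,0,0.2],
    [34.9,-54.9,0,0.2],
    [34.9,-54.9,0,0.2],
    [34.9,-54.9,0,0.2],
    [34.9,-54.9,0,0.2],
    [34.9,-54.9,0,0.2],
    [34.9,-54.9,0,0.2],
    [34.9,-54.9,0,0.2],
    [34.9,-54.9,0,0.2],
  ],
  claw=0,
)

```text
time: 1.87
ee_pos: [0.4808, -0.0143, 0.2314]
tcp_rot: [180.0, 0.0, 177.6]
wrist_force: [0.1, -0.3, -0.4]
opening: 0.0855
grasp_force: 0.0
```

```bash
cat >> h.py <<'E'
BO=np.array([697.,70.5]);BY=np.radians(2.26)
def tobay(p): d=np.asarray(p)-BO;c,s=np.cos(BY),np.sin(BY);return np.array([c*d[0]+s*d[1],-s*d[0]+c*d[1]])
def toworld(p): c,s=np.cos(BY),np.sin(BY);return BO+np.array([c*p[0]-s*p[1],s*p[0]+c*p[1]])
def full(n="scene",roi=None):
    "level incl. caps: everything unlike the table in roi near red"
    im=camera(n);cv2.imwrite("pics/last_%s.png"%n,im[:,:,::-1])
    c,s,a=level(n,roi);print(n,"bay c",tobay(c).round(1),"world",c.round(1),"size",np.round(s,1),"theta",round(92.26-(a%180),2))
E
python3 - <<'E'
from h import *
full("scene",(200,320,90,200))
print("socket",ray("top",[[322*.64-.18,307.5*.64-.18]],.055), ray("scene",[[302,212]],.055),toworld([-108,105]))
print("jar",ray("top",[[559*.64,246*.64]],.09),"tape",ray("top",[[621*.64,314*.64]],.05),"mug",ray("top",[[200*.64,388*.64]],.09),"flask",ray("top",[[334*.64,199*.64]],.2))
im=cv2.imread("pics/scene0.png");cv2.imwrite("pics/s0crop.png",cv2.resize(im[95:275,140:330],(760,600),interpolation=cv2.INTER_CUBIC)); 
# bay back-board inner top edge from scene: brown mask rays
h=cv2.cvtColor(im,cv2.COLOR_BGR2HSV);m=(h[...,1]>110)&(h[...,0]<20)&(h[...,0]>5);k=np.zeros_like(m);k[150:270,190:315]=1
c=big(m&(k>0));P=ray("scene",c,.045)*1000;print(rect(P/1000))
o=get_obs();print(o['ee_pos'],o['tcp_rot'],o['wrist_force'])
E
```

```text
scene bay c [-175.7 -116.5] world [526.  -52.9] size [245.8  41.9] theta 4.66
socket [[0.58470025 0.17220142]] [[0.58293136 0.17096127]] [584.94341334 171.15943267]
jar [[ 0.71233768 -0.31755826]] tape [[ 0.57638204 -0.45482581]] mug [[0.41527612 0.4125496 ]] flask [[0.78075713 0.13288654]]
(array([676.34692383,  76.25492859]), (347.0778503417969, 97.32853698730469), -87.41867780685425)
[ 0.48091498 -0.01421914  0.23160551] [1.79996446e+02 3.12883256e-02 1.77636588e+02] [ 0.08192933 -0.14503518 -0.65810996]
```

View pics/s0crop.png

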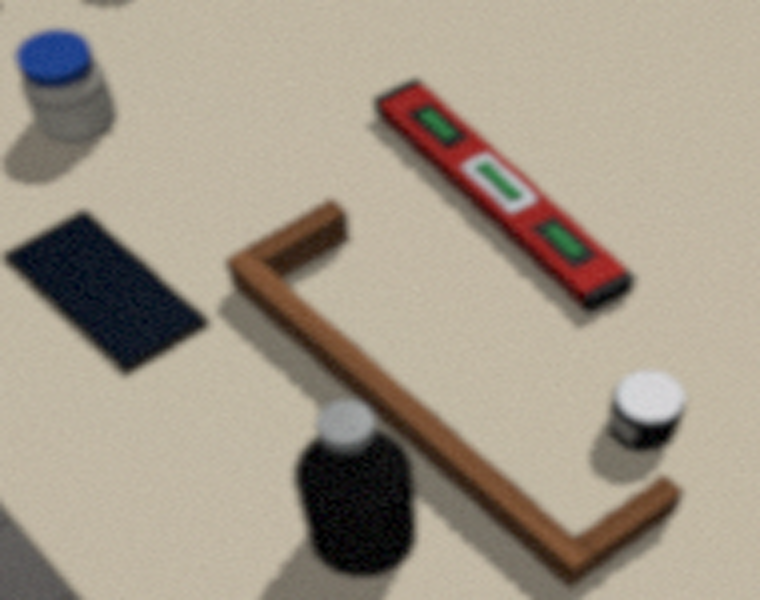

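The crop shows the level lying free in front of the bay, with the socket before the bay's +y end. The measured socket position agrees with the nominal one. Next I lower the open fingers behind the level.

>>> servo_tool(
  moves=[
    [0,0,-4,0],
    [0,0,-8,0],
    [0,0,-12,0],
    [0,0,-16,0],
    [0,0,-19,0],
    [0,0,-21,0],
    [0,0,-22,0],
    [0,0,-22.8,0],
    [0,0,-23.3,0],
    [0,0,-23.3,0],
  ],
)

```text
time: 2.8
ee_pos: [0.4815, -0.0149, -0.0015]
tcp_rot: [180.0, 0.0, 177.6]
wrist_force: [-1.0, 0.9, 0.3]
opening: 0.0854
grasp_force: 0.0
```

>>> servo_tool(
  moves=[
    [0.6,0,0,0],
    [1.2,0,0,0],
    [1.5,0,0,0],
    [1.9,0,0,-0.02],
    [2.3,0,0,-0.04],
    [2.7,0,0,-0.06],
    [3.1,-0.05,0,-0.085],
    [3.5,-0.05,0,-0.11],
    [3.9,-0.1,0,-0.135],
    [4.3,-0.1,0,-0.16],
    [4.7,-0.1,0,-0.185],
    [5.1,-0.15,0,-0.21],
    [5.5,-0.15,0,-0.235],
    [5.9,-0.2,0,-0.26],
    [6.3,-0.2,0,-0.28],
    [6.7,-0.2,0,-0.295],
    [6.9,-0.2,0,-0.303],
    [6.9,-0.2,0,-0.303],
  ],
)

```text
time: 4.3
ee_pos: [0.5509, -0.0173, -0.0019]
tcp_rot: [-180.0, 0.0, 160.1]
wrist_force: [-0.3, -0.4, -1.0]
opening: 0.0853
grasp_force: 0.0
```

Run:
```python
from h import *
full("scene",(180,320,90,240))
im=np.hstack([cv2.imread("pics/last_scene.png")[60:300,140:380]])
cv2.imwrite("pics/a1.png",cv2.resize(im,(600,600)))
```

```text
scene bay c [-135.3 -127.1] world [566.8 -61.8] size [244.3  42.4] theta 21.81
```

View pics/a1.png

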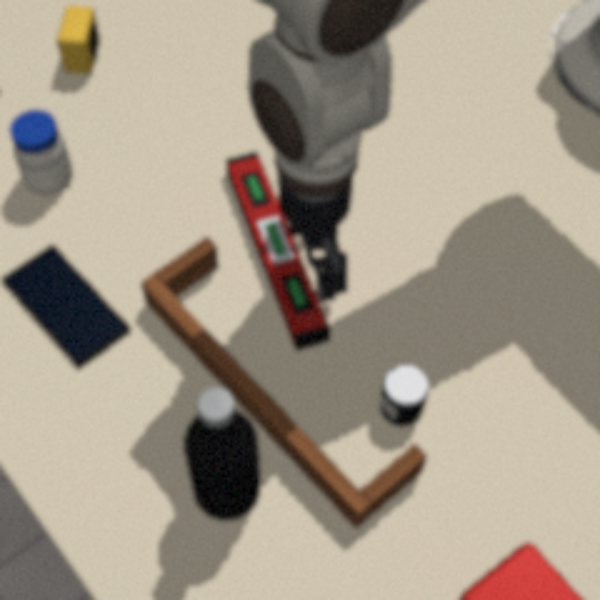

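The picture shows the level angled with its leading end pointing at the gap behind the socket, the fingers along its near side.

Run:
```python
from h import *
o=get_obs();print(o['q'])
full("top",(180,340,140,280))
a=np.radians(92.26-21.8);d=np.array([np.cos(a),np.sin(a)]);c=np.array([566.8,-61.8])
print("tail end",c-130*d,"start tcp",c-166*d, "dir",d)
```

```text
[-1.78906884e+00  7.17816996e+00 -1.34884684e+01  6.92824029e+01
 -3.45886732e-03  1.80154953e+01]
top bay c [-167.  -205.4] world [ 538.2 -141.4] size [72.2 35.2] theta 22.32
tail end [ 523.31956745 -184.31306863] start tcp [ 511.27883229 -218.23976456] dir [0.33446487 0.94240822]
```

>>> servo_tool(
  moves=[
    [-1,0.4,0,0],
    [-2.5,1,0,0],
    [-3.5,1.2,1,0],
    [-3.5,1.2,4,0],
    [-3.5,1.2,8,0],
    [-3.5,1.2,8,0],
  ],
)

```text
time: 5.0
ee_pos: [0.5182, -0.0051, 0.0856]
tcp_rot: [179.8, 0.5, 160.2]
wrist_force: [0.5, 0.2, 1.3]
opening: 0.0852
grasp_force: 0.0
```

>>> servo_tool(
  moves=[
    [0,-3,0,-0.12],
    [-0.1,-6,0,-0.24],
    [-0.2,-9,0,-0.36],
    [-0.3,-12,0,-0.48],
    [-0.4,-15,0,-0.6],
    [-0.5,-18,0,-0.72],
    [-0.6,-20,0,-0.84],
    [-0.6,-21.3,0,-0.96],
    [-0.6,-21.3,0,-1.08],
    [-0.6,-21.3,0,-1.2],
    [-0.6,-21.3,0,-1.32],
    [-0.6,-21.3,0,-1.44],
    [-0.6,-21.3,0,-1.565],
    [-0.6,-21.3,-2,-1.565],
    [-0.6,-21.3,-4,-1.565],
    [-0.6,-21.3,-5.5,-1.565],
    [-0.6,-21.3,-6.5,-1.565],
    [-0.6,-21.3,-6.8,-1.565],
    [-0.6,-21.3,-6.8,-1.565],
  ],
  claw=0.9,
  force=20,
)

```text
time: 6.58
ee_pos: [0.509, -0.218, 0.0098]
tcp_rot: [-180.0, -0.0, 70.5]
wrist_force: [-0.2, -0.3, 0.4]
opening: 0.0083
grasp_force: 0.0
```

>>> servo_tool(
  moves=[
    [0.5,0.75,0,0],
    [0.75,1.5,0,0],
    [1.0,2.25,0,0],
    [1.2,2.8,0,0],
    [1.43,3.5,0,0],
    [1.68,4.2,0,0],
    [1.92,4.9,0,0],
    [2.17,5.6,0,0],
    [2.42,6.3,0,0],
    [2.67,7,0,0],
    [2.92,7.7,0,0],
    [3.17,8.4,0,0],
    [3.4,9.1,0,0],
    [3.55,9.4,0,0],
    [3.55,9.4,0,0],
  ],
)

```text
time: 7.83
ee_pos: [0.5452, -0.1233, 0.0107]
tcp_rot: [180.0, -0.0, 70.6]
wrist_force: [0.3, 0.3, 0.3]
opening: 0.0086
grasp_force: 0.0
```

Run:
```python
from h import *
full("scene",(180,330,90,260))
```

```text
scene bay c [-106.1  -57.7] world [593.2   8.7] size [244.6  39.1] theta 21.1
```

>>> servo_tool(
  moves=[
    [0.4,0.6,0,0],
    [0.65,1.3,0,0],
    [0.9,2.0,0,0],
    [1.1,2.7,0,0],
    [1.35,3.4,0,0],
    [1.6,4.1,0,0],
    [1.8,4.8,0,0],
    [2.05,5.5,0,0],
    [2.3,6.2,0,0],
    [2.5,6.9,0,0],
    [2.65,7.3,0,0],
    [2.65,7.3,0,0],
  ],
)

```text
time: 8.93
ee_pos: [0.5716, -0.05, 0.0103]
tcp_rot: [180.0, -0.0, 70.6]
wrist_force: [0.3, -0.1, -0.5]
opening: 0.0086
grasp_force: 0.0
```

Run:
```python
from h import *
full("scene",(180,330,90,270))
im=cv2.imread("pics/last_scene.png")[60:300,140:380]
cv2.imwrite("pics/a2.png",cv2.resize(im,(600,600)))
```

```text
scene bay c [-77.5  15.1] world [619.   82.6] size [244.9  39.4] theta 21.65
```

View pics/a2.png

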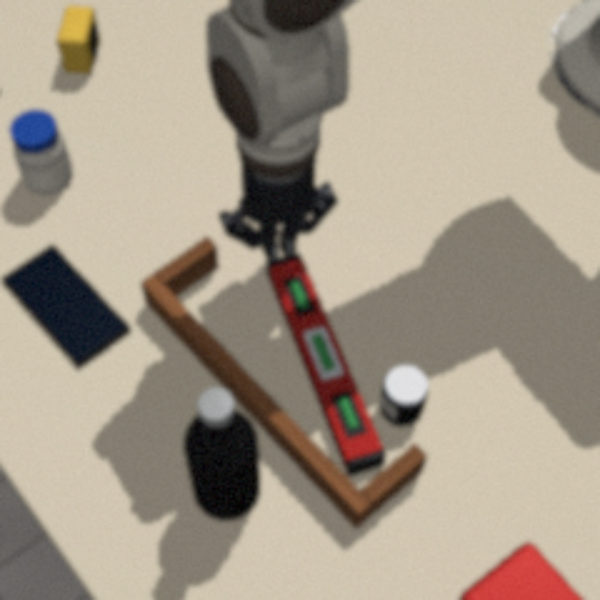

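The picture shows the lead end inside the bay behind the socket, clear of both it and the end board. Now I change to the near side to swing the tail in.

>>> servo_tool(
  moves=[
    [-0.5,-1.4,0,0],
    [-1,-2.8,0,0],
    [-1,-2.8,3,0],
    [-1,-2.8,7,0],
    [-1,-1,7,0.12],
    [-1,1,7,0.24],
    [-1,3,7,0.36],
    [-1,5,7,0.48],
    [-1,7,7,0.6],
    [-1.1,9,7,0.72],
    [-1.1,11.1,7,0.84],
    [-1.1,11.1,7,0.96],
    [-1.1,11.1,7,1.08],
    [-1.1,11.1,7,1.2],
    [-1.1,11.1,7,1.32],
    [-1.1,11.1,7,1.44],
    [-1.1,11.1,7,1.57],
    [-1.1,11.1,7,1.57],
  ],
  claw=0.9,
)

```text
time: 10.53
ee_pos: [0.5603, 0.0596, 0.0805]
tcp_rot: [180.0, 0.0, 160.8]
wrist_force: [-0.4, 0.9, -0.5]
opening: 0.0084
grasp_force: 0.0
```

>>> servo_tool(
  moves=[
    [0,0,0,0],
    [0,0,0,0],
    [0,0,0,0],
    [0,0,0,0],
    [0,0,0,0],
    [0,0,-2.5,0],
    [0,0,-5,0],
    [0,0,-7,0],
    [0,0,-8,0],
    [0,0,-8.2,0],
    [0,0,-8.2,0],
  ],
  claw=0,
)

```text
time: 11.45
ee_pos: [0.5601, 0.0598, -0.0018]
tcp_rot: [-180.0, -0.0, 160.5]
wrist_force: [0.1, 0.1, 0.3]
opening: 0.0855
grasp_force: 0.0
```

>>> servo_tool(
  moves=[
    [0.6,-0.2,0,0],
    [1.1,-0.4,0,0],
    [1.5,-0.5,0,0],
    [2.0,-0.7,0,0.025],
    [2.5,-0.9,0,0.05],
    [3.0,-1.08,0,0.077],
    [3.5,-1.24,0,0.104],
    [4.0,-1.39,0,0.13],
    [4.5,-1.51,0,0.157],
    [5.0,-1.63,0,0.183],
    [5.5,-1.72,0,0.21],
    [6.0,-1.8,0,0.235],
    [6.5,-1.86,0,0.26],
    [7.0,-1.9,0,0.288],
    [7.5,-1.93,0,0.315],
    [7.8,-1.95,0,0.33],
    [8.1,-1.95,0,0.345],
    [8.1,-1.95,0,0.345],
  ],
)

```text
time: 12.95
ee_pos: [0.6419, 0.0402, -0.0014]
tcp_rot: [180.0, 0.0, -179.7]
wrist_force: [-0.8, -0.1, -0.2]
opening: 0.0853
grasp_force: 0.1
```

Run:
```python
from h import *
full("scene",(180,330,90,270))
im=cv2.imread("pics/last_scene.png")[60:300,140:380]
cv2.imwrite("pics/a3.png",cv2.resize(im,(600,600)))
```

```text
scene bay c [-22.1  11.5] world [674.4  81.1] size [244.3  39.7] theta 2.13
```

View pics/a3.png

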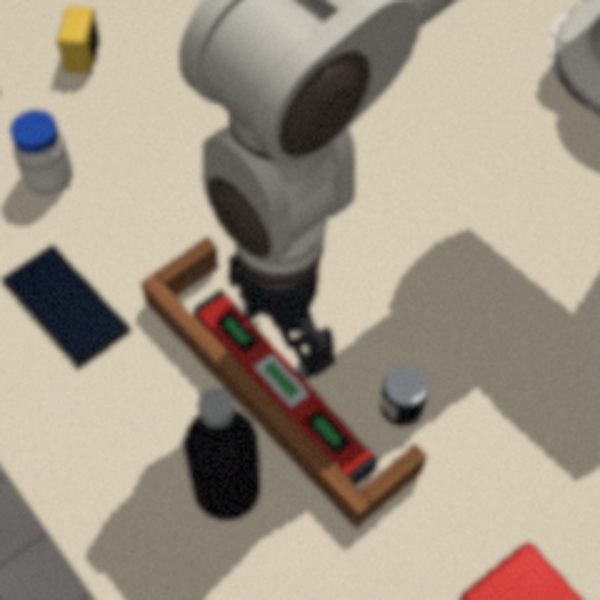

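The level is inside the bay, nearly parallel to the back board with a small angle left. I'll seat it gently.

>>> servo_tool(
  moves=[
    [0.1,0,0,0.012],
    [0.2,0,0,0.025],
    [0.3,0,0,0.036],
    [0.4,0,0,0.036],
    [0.4,0,0,0.036],
  ],
)

```text
time: 13.47
ee_pos: [0.6454, 0.0404, -0.0017]
tcp_rot: [-180.0, 0.0, -177.7]
wrist_force: [0.0, -0.9, 0.2]
opening: 0.0855
grasp_force: 0.6
```

>>> servo_tool(
  moves=[
    [0.1,0,0,0],
    [0.2,0,0,0],
    [0.2,0,0,0],
  ],
)

```text
time: 13.72
ee_pos: [0.6472, 0.0405, -0.0017]
tcp_rot: [180.0, -0.0, -177.7]
wrist_force: [-2.2, -1.3, 1.2]
opening: 0.0852
grasp_force: 1.3
```

>>> servo_tool(
  moves=[
    [0.1,0,0,0],
    [0.2,0,0,0],
    [0.2,0,0,0],
  ],
)

```text
time: 13.97
ee_pos: [0.6492, 0.0405, -0.0018]
tcp_rot: [180.0, -0.0, -177.7]
wrist_force: [-2.7, 0.3, -0.1]
opening: 0.0856
grasp_force: 1.6
```

>>> servo_tool(
  moves=[
    [0.1,0,0,0],
    [0.2,0,0,0],
    [0.2,0,0,0],
  ],
)

```text
time: 14.22
ee_pos: [0.6493, 0.0405, -0.0018]
tcp_rot: [180.0, -0.2, -177.7]
wrist_force: [-14.1, 0.7, 8.6]
opening: 0.0853
grasp_force: 7.1
```

>>> servo_tool(
  moves=[
    [-0.5,0,0,0],
    [-2,0,0,0],
    [-4,0,0,0],
    [-5,0,2,0],
    [-6,0,6,0],
    [-9,0,10,0],
    [-13,0,14,0],
    [-17,0,16,0],
    [-20,0,16,0],
    [-20,0,16,0],
    [-20,0,16,0],
  ],
)

```text
time: 15.13
ee_pos: [0.4504, 0.0404, 0.1607]
tcp_rot: [180.0, 0.3, -177.7]
wrist_force: [0.4, 0.9, 0.5]
opening: 0.0855
grasp_force: 0.0
```

Run:
```python
from h import *
full("scene",(180,330,90,270))
a=cv2.imread("pics/last_scene.png")[130:270,190:320]
full("top",(180,300,140,230));b=cv2.imread("pics/last_top.png")[145:205,175:305]
cv2.imwrite("pics/a4.png",np.vstack([cv2.resize(a,(520,350),interpolation=cv2.INTER_CUBIC),cv2.resize(b,(520,240),interpolation=cv2.INTER_CUBIC)]))
```

```text
scene bay c [-19.4  88.9] world [674.1 158.6] size [91.4 31.4] theta -0.84
top bay c [-18.2  11.6] world [678.4  81.4] size [240.   39.7] theta 0.29
```

View pics/a4.png

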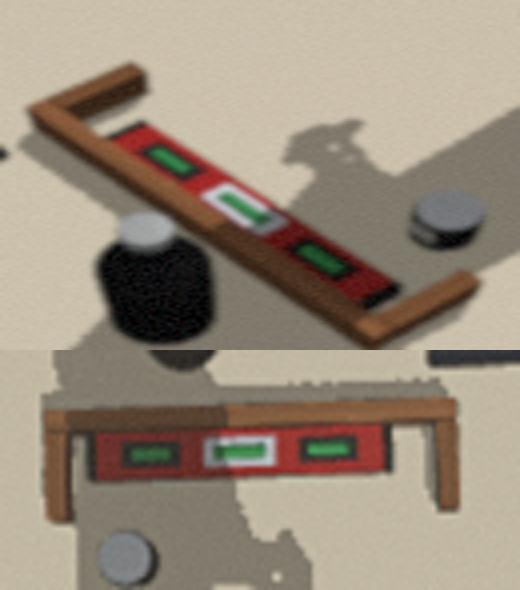

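The pictures show the level flush along the back board, between the end boards and behind the socket, with nothing else moved. The arm is clear, so I'm handing in.

```bash
python3 -c "
from workcell import *
print(job_done())"
```

```text
the job is handed in; nothing more can be done
None
```

The level was pushed in lead end first behind the socket, its other end swung round, and it now lies snug along the bay's back board; I saw nothing else moved, and I handed the job in at about 15 s.

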